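# Tip the sharpening stone flat and seat it in the corner of its board

## Task

The sharpening stone stands on its long edge on the sharpening board. Push it over so that it lies flat with its light grey face up (brownish face down), then push it along the board until it sits snug against both dark stop strips, long side to the long strip and end to the short one. Do it all by pushing: never lift the stone, and leave the jar, the chisel and the wedge where they are.

Things in the scene. Friction and masses are not known exactly. Their poses are not given: they have to be found in the camera images.
- board: pale wooden board screwed to the table, 220 (x) x 280 (y) x 18 mm thick; origin at the centre of its underside, z up. Two dark stop strips stand 13 mm above its top and meet in a corner: the long one along the far (+x) edge, inner face at x = +85 mm; the short one along the left (+y) end, inner face at y = +110 mm, from x = -65 mm to the long strip.
- whetstone: sharpening stone, 48 (x) x 150 (y) x 24 (z) mm, about 0.35 kg, +z face light grey, -z brownish; origin at the brown face's centre. It starts on its long edge, 48 mm high, own x up, own y along the board's y within 0.3 rad, grey face away from the long strip. Pushed slowly near the top of the grey face it tips over without sliding much, coming to lie 15 mm or more short of both strips.
- whetstone_centre (a point): the middle of the sharpening stone's volume (12 mm from the grey and the brown face); when the stone lies flat in the corner this is 24 mm from the long strip's inner face and 75 mm from the short strip's. The stone weighs 0.25 to 0.49 kg; starting it sliding can briefly show over 10 N at the tool, so stop on about 15 N at a strip.
- pumice_jar: round lidded jar, 60 mm wide, 81 mm high, loose, on the table behind the long strip; origin at the centre of its underside. Leave alone.
- flat_chisel: steel flat chisel, 162 mm long (own y), 23 wide, 16 mm high, loose, lying on the table to the left of the board; origin at the centre of its underside. Leave alone.
- wedge: small wooden wedge, 65 mm long (own y), 24 wide, 14 mm high, loose, lying on the table to the right of the board; origin at the centre of its underside. Leave alone.

How it is judged (in metres and radians):
On the way:
1. the stone lies flat with its grey face up (angle between whetstone's own z axis and vertical below 0.06 rad), for 0.2 s.
At the end, for the whole second after the job is handed in: The stone rests flat on the board with its grey face up (within 0.06 rad), its long side within about 3.5 mm of the long strip and its end within 4 mm of the short strip, square to them within 0.045 rad, and at rest (angle between whetstone's own z axis and vertical below 0.06 rad and x of whetstone_centre in the frame of board between 0.0575 and 0.065 m and y of whetstone_centre in the frame of board between 0.031 and 0.039 m and angle between the y axis of whetstone and the y axis of board, either way round below 0.045 rad and z of whetstone_centre in the frame of board below 0.034 m and linear speed of whetstone below 0.02 m/s); the robot touches nothing.
It fails at once if the stone was lifted off the board (its middle more than 52 mm above the table; tipping alone takes it to 45 mm) (height (world z) of whetstone_centre above 0.052 m).
It fails at once if the stone was lifted or carried level (its middle more than 42 mm above the table; lying on the board it is at 30 mm) (angle between whetstone's own z axis and vertical below 0.2 rad and height (world z) of whetstone_centre above 0.042 m).
It fails at once if the jar was moved more than 20 mm (distance of pumice_jar from where it was at the start of the episode above 0.02 m).
It fails at once if the chisel was moved more than 20 mm (distance of flat_chisel from where it was at the start of the episode above 0.02 m).
It fails at once if the wedge was moved more than 20 mm (distance of wedge from where it was at the start of the episode above 0.02 m).
It also fails if it takes over 58 s, if anything falls off the work surface, if the arm or the gripper's body presses on something with over 40 N, if the wrist force passes 120 N, or if a joint passes its speed limit or range.

## Robot

A 6-joint arm with a two-finger parallel gripper is mounted at the origin on a cart in front of the work surface, level with it; the furniture and walls round the work are solid. World frame = base frame: x ahead of the robot, y to its left, z up, the work surface at z = 0. Lengths are in m, angles in degrees, forces in N, time in s.
With the tool pointing down it reaches from about 0.325 to 0.9 m from the base axis. Payload 6.1 kg.
Tool frame: the origin (TCP) lies at the very end of the fingers, on their centre line; the grasp point (between the pads) lies 19 mm behind it; z points along the fingers, y is the line along which they close (so a half turn about z gives the same grasp; the last joint's range is limited). The gripper opens to 85 mm and grips with 20 to 120 N. Pads are 22 mm wide; open, the fingers measure 114 mm over their backs; the gripper's body (76 mm by 85 mm) begins 54 mm behind the grasp point. The pads swing forward as they close: fully open they stand 13 mm farther back than shut.
Start: joints at [67.145, 12.628, 87.462, -0, 79.91, -7.225], TCP at [0.168, 0.602, 0.231] pointing down, gripper open.
Joint ranges: [-170.65, 170.65], [-52.31, 119.04], [5.05, 147.46], [-71.25, 251.25], [11.57, 151.72], [-153.62, 153.62]. Speed limits (degrees/s): [147.25, 147.25, 172.46, 180, 180, 180].

## Interface

Orientations are given as a 3x3 rotation matrix whose columns are the frame's x, y, z axes.
In Python, from rig import env gives the robot as it stands.
- The arm moves only by the tool send_rows, never from a script. Its argument "increments" is a list of rows, each an object with "fingers": the finger opening in m, from 0 to 0.0854; "translation": the shift along the tool's x, y, z in m, a list of three; "turn": the turn about the tool's z in units of 8 degrees (1.0 is 8 degrees). In form: [{"fingers": fingers, "translation": [tx, ty, tz], "turn": turn}, ...]. A call has 1 to 10 rows; each row is the pose to reach, as a shift and turn from the pose commanded when the call began, along the tool's axes at that moment; what a row does not reach only later rows make up. A row lasts 1/10 s, in which the tool goes at most 50 mm and 8.59 degrees, less where a joint would pass 70% of its speed; a pose out of reach is approached as far as the arm can. A call with a gripper value outside its range is refused whole. The fingers move at their own pace and stop on an object; the grip force is fixed at half the most. Time passes only in rows, so rows that repeat a pose let the fingers close. It gives the time, the measured TCP pose, the force, the opening and the grip force at its end, in the units of the state.
- env.get_obs(): the state, without advancing time (a new reading comes with each control period).
- env.camera(name): name is "side" or "top" or "wrist"; returns the picture (400x640x3 uint8, red, green, blue); there is no depth.
- env.camera_info(name): a dict with "mtx" (3x3 intrinsics, pixels), "distortion" ([k1, k2, p1, p2, k3] as OpenCV has them; the pictures are not rectified), "eye" and "orientation" of the camera in the world. Camera axes: x right, y down, z forward; pixel columns grow to the right and rows downward; lengths in m; the calibration is good to about 2 mm. A picture is of the moment at which its call begins: read the wrist's pose just before it. camera_info takes no time and is no camera call; for the wrist camera it gives the pose at the moment of the call.
- env.finish_job(): hands the job in; it is judged then, once.
The state is a dict: "t": time; "qpos": joint angles; "joint_velocities": joint speeds; "tau": joint torques, N m; "tcp_pos": TCP position; "ee_rot": TCP orientation; "force": force on the tool from outside, world axes, zero at the start; "wrist_torque": the same for the moment, N m; "finger_gap": finger opening in m; "grip_force": force on a finger pad.
Only numpy, scipy, OpenCV 4.12 (cv2) and the standard library are available. Lean on these libraries where they do the work, as an engineer would, in place of code of your own. Each camera call takes 0.05 s, during which the arm holds its last target. There are 200 camera calls.

## Working session

There is one attempt and no reset: what is moved stays moved. The work goes in short steps, Python scripts to look and compute and a tool call to move; the robot and the scene stay as the last step left them, time stands still between calls to the robot, and variables do not carry over. Pictures are saved under pics/ and viewed, at most 10 in all, crops included, and the job is handed in when it is done.

Besides the shell and the picture viewer there is one more tool, called after "Emit:" by a JSON object that holds its "method" and its "body". send_rows: Moves the arm, as the interface text tells. Its arguments: {"type":"object","properties":{"increments":{"type":"array","items":{"type":"object","properties":{"fingers":{"type":"number"},"translation":{"type":"array","items":{"type":"number"}},"turn":{"type":"number"}}}}},"required":["increments"]}

```bash
mkdir -p pics; python3 - <<'E'
from rig import env
import cv2
for n in("top","side"):
    i=env.camera_info(n); print(n,i)
    cv2.imwrite(f"pics/{n}0.png",env.camera(n)[:,:,::-1])
o=env.get_obs(); print(o["t"],o["tcp_pos"],o["ee_rot"],o["force"],o["finger_gap"])
E
```

```text
top {'mtx': array([[391.04073924,   0.        , 312.47778014],
       [  0.        , 391.04073924, 196.67073735],
       [  0.        ,   0.        ,   1.        ]]), 'distortion': array([0.03076144, 0.        , 0.        , 0.        , 0.        ]), 'eye': array([0.51558048, 0.01727886, 0.92173876]), 'orientation': array([[-0.00678893, -0.99557951,  0.09367683],
       [-0.99943922,  0.0098272 ,  0.03201043],
       [-0.03278951, -0.09340698, -0.99508793]])}
side {'mtx': array([[361.45368758,   0.        , 315.14757492],
       [  0.        , 361.45368758, 198.42827979],
       [  0.        ,   0.        ,   1.        ]]), 'distortion': array([-0.02112766,  0.        ,  0.        ,  0.        ,  0.        ]), 'eye': array([ 0.29619796, -0.52999802,  0.62640167]), 'orientation': array([[ 0.87126651, -0.34067856,  0.35331683],
       [-0.49043847, -0.5762886 ,  0.65372896],
       [-0.01909898, -0.74285232, -0.66918283]])}
0.1 [0.1682021  0.60138451 0.23031927] [[-9.63017831e-01  2.69436850e-01 -6.63398153e-04]
 [ 2.69437590e-01  9.63016496e-01 -1.61645286e-03]
 [ 2.03331398e-04 -1.73541732e-03 -9.99998473e-01]] [-0.34333191  0.02841957 -0.466234  ] 0.08514973471188572
```

View pics/top0.png

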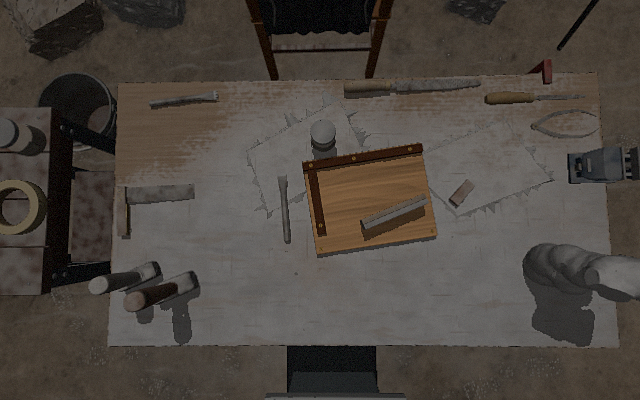

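View pics/side0.png

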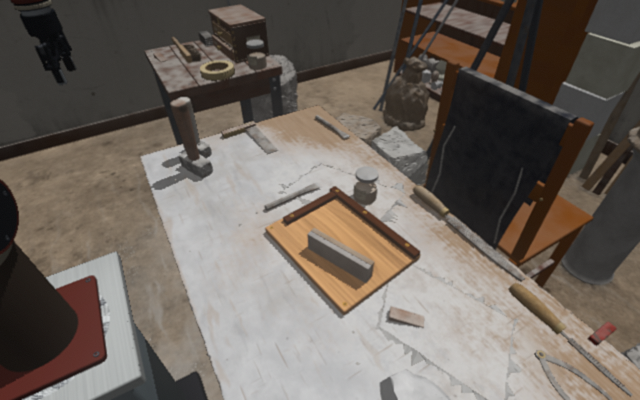

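The top view shows the board with corners near (303,162), (423,145), (437,238) and (317,255). The stone stands from (361,228) to (425,203), the jar is at (322,138), the chisel at (284,210) and the wedge at (461,192). In the side view the stone stands on its edge with the grey face towards the robot. I'll enlarge the board next.

```bash
python3 - <<'E'
import cv2
a=cv2.imread("pics/top0.png")[140:260,290:450]
a=cv2.convertScaleAbs(a,alpha=1.5)
cv2.imwrite("pics/c1.png",cv2.resize(a,(800,600),interpolation=cv2.INTER_CUBIC))
E
```

```text
(no output)
```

View pics/c1.png

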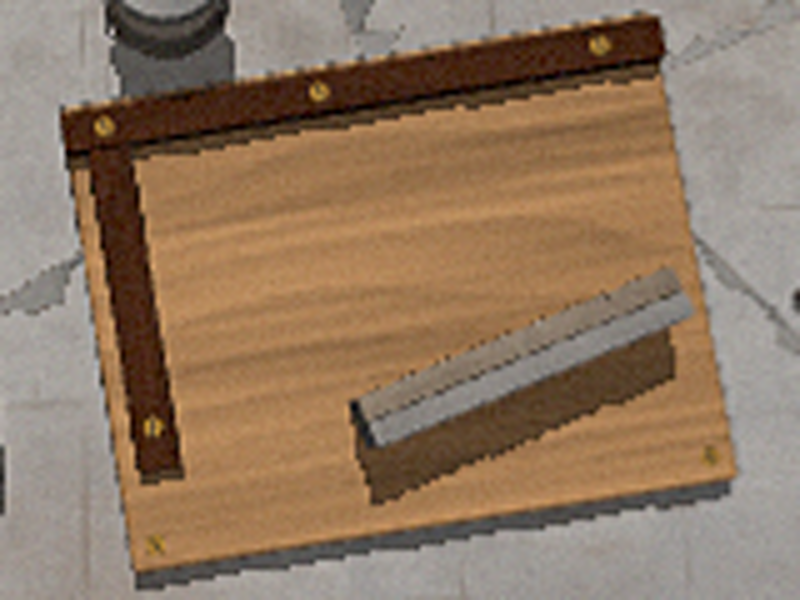

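The crop shows these features, in crop pixels:
- Long strip top corners: (62,108), (660,15), (664,58).
- Short strip inner end: (183,476).
- Near board corners: (135,570) and (735,475).
- Stone top face: far edge (355,402)–(670,268), near edge (372,418)–(685,290).

```bash
cat > h.py <<'E'
from rig import env
import cv2, numpy as np
from scipy.optimize import least_squares
def proj(P,n):
    i=env.camera_info(n); R=np.array(i["orientation"]); 
    r=R.T; return cv2.projectPoints(np.array(P,float).reshape(-1,3),cv2.Rodrigues(r)[0],-r@np.array(i["eye"]),i["mtx"],i["distortion"])[0][:,0]
def lift(px,z,n):
    i=env.camera_info(n); u=cv2.undistortPoints(np.array(px,float).reshape(-1,1,2),i["mtx"],i["distortion"])[:,0]
    d=np.c_[u,np.ones(len(u))]@np.array(i["orientation"]).T; e=np.array(i["eye"])
    return e+d*((np.atleast_1d(z)-e[2])/d[:,2])[:,None]
E
python3 - <<'E'
from h import *
f=lambda p:(np.array(p,float)-2)/5+[290,140]
px=f([(62,108),(660,15),(664,58),(183,476),(135,570),(735,475),(133,155)])
B=np.array([(110,140,31),(110,-140,31),(85,-140,31),(-65,110,31),(-110,140,18),(-110,-140,18),(85,110,31)])/1e3
def W(p,P): c,s=np.cos(p[2]),np.sin(p[2]); return P@np.array([[c,-s,0],[s,c,0],[0,0,1]]).T+[p[0],p[1],0]
r=least_squares(lambda p:(proj(W(p,B),"top")-px).ravel(),[.6,0,-.15])
print("board",r.x,np.degrees(r.x[2]),r.fun.reshape(-1,2).round(2).tolist())
S=lift(f([(355,402),(670,268),(372,418),(685,290)]),.066,"top"); print(S)
print("len,thick",np.linalg.norm(S[0]-S[1]),np.linalg.norm(S[2]-S[3]),np.linalg.norm(S[0]-S[2]),np.linalg.norm(S[1]-S[3]))
d=S[0]-S[1]+S[2]-S[3]; print("yaw",np.degrees(np.arctan2(-d[0],d[1])),"cen",S.mean(0))
c,s=np.cos(r.x[2]),np.sin(r.x[2]); print("in board",(S[:,:2]-r.x[:2])@np.array([[c,-s],[s,c]]))
p2=f([(378,447),(693,315)]);print(lift(p2,.018,"top"))
print("jar",lift([[322,133]],.081,"top"),"chisel",lift([[284,178],[288,242]],.01,"top"))
E
```

```text
board [ 0.5952534  -0.08302536  0.15279016] 8.754231247713395 [[-1.08, -0.28], [-0.22, -1.67], [1.0, 0.33], [-0.17, -0.83], [-0.34, 1.97], [1.46, 1.56], [-0.74, -1.23]]
[[ 0.54409711 -0.05965566  0.066     ]
 [ 0.60133463 -0.19708027  0.066     ]
 [ 0.53709497 -0.06688558  0.066     ]
 [ 0.59166371 -0.20319031  0.066     ]]
len,thick 0.14886791398247876 0.14682210041308064 0.010064867948727426 0.011439372851931116
yaw 22.217830803348885 cen [ 0.5685476  -0.13170295  0.066     ]
in board [[-0.04700356  0.03088325]
 [-0.01134836 -0.11365174]
 [-0.05502449  0.02480326]
 [-0.02183654 -0.11821873]]
[[ 0.52501601 -0.07408369  0.018     ]
 [ 0.58439784 -0.21878018  0.018     ]]
jar [[0.73460258 0.02250371 0.081     ]] chisel [[0.64630665 0.11351308 0.01      ]
 [0.49628592 0.10417603 0.01      ]]
```

The band's two tones are the stone's two layers, so the whole band is the 24 mm top face. I'll refit with that and drop the assumed strip width.

```bash
cat >> h.py <<'E'
def W(p,P): c,s=np.cos(p[2]),np.sin(p[2]); return P@np.array([[c,-s,0],[s,c,0],[0,0,1]]).T+[p[0],p[1],0]
E
python3 - <<'E'
from h import *
f=lambda p:(np.array(p,float)-2)/5+[290,140]
px=f([(664,58),(183,476),(135,570),(735,475),(133,155),(660,15),(62,108)])
B=np.array([(85,-140,31),(-65,110,31),(-110,140,18),(-110,-140,18),(85,110,31),(110,-140,31),(110,140,31)])/1e3
def g(p):
    b=B.copy(); b[5:,0]=p[3]; return (proj(W(p,b),"top")-px).ravel()
r=least_squares(g,[.6,-.08,.15,.11])
print("board",r.x,np.degrees(r.x[2]),r.fun.reshape(-1,2).round(2).tolist())
for z in (.031,.018):
  c,s=np.cos(r.x[2]),np.sin(r.x[2]); print("pts@",z,((lift(px,z,"top")[:,:2]-r.x[:2])@np.array([[c,-s],[s,c]])).round(4).tolist())
S=lift(f([(353,402),(670,266),(380,447),(693,313)]),.066,"top"); print(S)
print("len,thick",np.linalg.norm(S[0]-S[1]),np.linalg.norm(S[2]-S[3]),np.linalg.norm(S[0]-S[2]),np.linalg.norm(S[1]-S[3]))
d=S[0]-S[1]+S[2]-S[3]; print("yaw",np.degrees(np.arctan2(-d[0],d[1])),"cen",S.mean(0))
print("in board",(S[:,:2]-r.x[:2])@np.array([[c,-s],[s,c]]),(S.mean(0)[:2]-r.x[:2])@np.array([[c,-s],[s,c]]))
a=cv2.convertScaleAbs(cv2.imread("pics/side0.png")[175:325,250:450],alpha=1.3)
a=cv2.resize(a,(800,600),interpolation=cv2.INTER_CUBIC)
for P in (W(r.x,np.array([(85,-140,31),(-65,110,31),(-110,140,18),(-110,-140,18),(85,110,31)])/1e3),S):
  for q in (proj(P,"side")-[250,175])*4+1.5: cv2.drawMarker(a,tuple(int(v) for v in q),(0,0,255),cv2.MARKER_CROSS,12,1)
cv2.imwrite("pics/c2.png",a)
E
```

```text
board [ 0.59620346 -0.08288908  0.15331346  0.10654928] 8.784214193370385 [[0.9, -0.11], [-0.22, -1.23], [-0.37, 1.58], [1.4, 1.1], [-0.82, -1.61], [-0.05, -0.64], [-0.93, 0.8]]
pts@ 0.031 [[0.0851, -0.138], [-0.0678, 0.11], [-0.106, 0.1382], [-0.1064, -0.1338], [0.081, 0.1087], [0.1051, -0.1398], [0.1081, 0.1376]]
pts@ 0.018 [[0.0873, -0.1416], [-0.0679, 0.1099], [-0.1066, 0.1386], [-0.1071, -0.1374], [0.0831, 0.1087], [0.1075, -0.1435], [0.1106, 0.138]]
[[ 0.54410357 -0.05878872  0.066     ]
 [ 0.60220909 -0.19710904  0.066     ]
 [ 0.52450927 -0.07009522  0.066     ]
 [ 0.58161281 -0.20627238  0.066     ]]
len,thick 0.1500292053789657 0.14766527024352402 0.02262241722369375 0.022542704550155775
yaw 22.768232306780202 cen [ 0.56310869 -0.13306634  0.066     ]
in board [[-0.04780833  0.03177404]
 [-0.01150775 -0.11379735]
 [-0.06889946  0.02359247]
 [-0.03326181 -0.11970788]] [-0.04036934 -0.04453468]
```

View pics/c2.png

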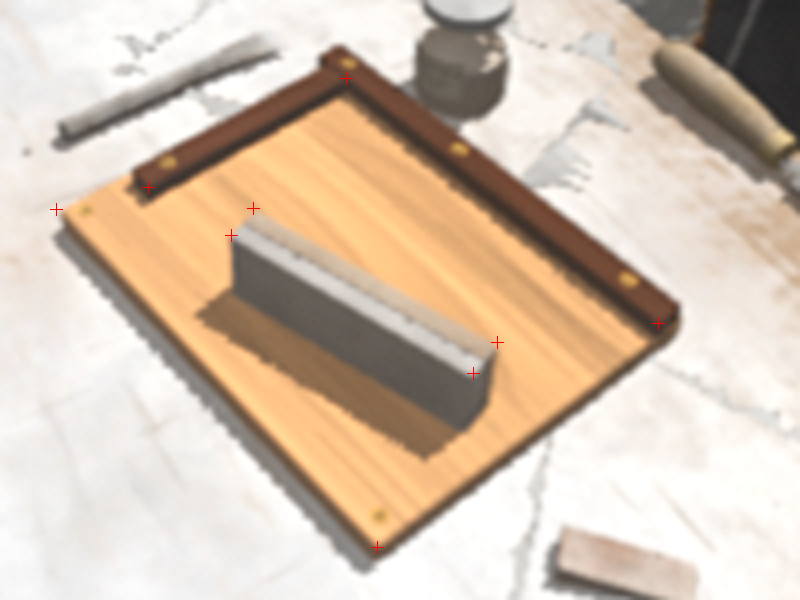

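Side-view projections agree to about 2–3 mm, so the board is at (0.596, -0.083) with yaw 8.8° and the stone at (0.563, -0.133) with yaw 22.8°. I'll use the open fingers as a wide two-point pusher and work out the approach from there.

```bash
cat >> h.py <<'E'
def to(x,y,z,head):
    o=env.get_obs(); R=np.array(o["ee_rot"]); h=np.degrees(np.arctan2(R[1,1],R[0,1]))
    print("t",round(o["t"],2),"tcp",np.round(o["tcp_pos"],4),"head",round(h,2),"F",np.round(o["force"],1),"gap",round(o["finger_gap"],4),"q",np.round(o["qpos"],0))
    print("tool shift",(R.T@(np.array([x,y,z])-o["tcp_pos"])).round(4),"turn",round(-((head-h+180)%360-180)/8,3))
BO=np.array([.5962,-.0829,np.radians(8.78)])
E
python3 - <<'E'
from h import *
n=np.array([np.cos(np.radians(22.8)),np.sin(np.radians(22.8))]); c=np.array([.563,-.133])
print(c-n*.053); to(*(c-n*.053),.15,112.8)
E
```

```text
[ 0.51414125 -0.15353833]
t 0.1 tcp [0.1682 0.6014 0.2303] head 74.37 F [-0.3  0.  -0.5] gap 0.0851 q [67. 13. 88. -0. 80. -7.]
tool shift [-0.5366 -0.6337  0.0813] turn -4.804
```

Emit:
{"method": "send_rows", "body": {"increments": [{"fingers": 0.085, "translation": [-0.032, -0.038, 0.0], "turn": -0.5}, {"fingers": 0.085, "translation": [-0.064, -0.076, 0.0], "turn": -1.0}, {"fingers": 0.085, "translation": [-0.096, -0.114, 0.0], "turn": -1.5}, {"fingers": 0.085, "translation": [-0.128, -0.152, 0.0], "turn": -2.0}, {"fingers": 0.085, "translation": [-0.16, -0.19, 0.0], "turn": -2.5}, {"fingers": 0.085, "translation": [-0.192, -0.228, 0.0], "turn": -3.0}, {"fingers": 0.085, "translation": [-0.224, -0.266, 0.0], "turn": -3.5}, {"fingers": 0.085, "translation": [-0.256, -0.304, 0.0], "turn": -4.0}, {"fingers": 0.085, "translation": [-0.288, -0.342, 0.0], "turn": -4.5}, {"fingers": 0.085, "translation": [-0.32, -0.38, 0.0], "turn": -4.8}]}}

```text
t: 1.1
tcp_pos: [0.3743, 0.1478, 0.2312]
ee_rot: [[-0.921, -0.39, 0.0], [-0.39, 0.921, 0.0], [-0.0, -0.0, -1.0]]
force: [1.6, 0.2, 0.5]
finger_gap: 0.0851
grip_force: 0.0
```

```bash
python3 - <<'E'
from h import *
to(.514,-.1535,.15,112.8)
E
```

```text
t 1.1 tcp [0.3743 0.1478 0.2312] head 112.93 F [1.6 0.2 0.5] gap 0.0851 q [  10.  -20.  118.    0.   81. -103.]
tool shift [-0.0112 -0.3319  0.0812] turn 0.016
```

Emit:
{"method": "send_rows", "body": {"increments": [{"fingers": 0.085, "translation": [-0.001, -0.045, 0.0], "turn": 0}, {"fingers": 0.085, "translation": [-0.003, -0.09, 0.0], "turn": 0}, {"fingers": 0.085, "translation": [-0.005, -0.135, 0.01], "turn": 0}, {"fingers": 0.085, "translation": [-0.006, -0.18, 0.02], "turn": 0}, {"fingers": 0.085, "translation": [-0.008, -0.225, 0.04], "turn": 0}, {"fingers": 0.085, "translation": [-0.009, -0.27, 0.06], "turn": 0}, {"fingers": 0.085, "translation": [-0.011, -0.31, 0.08], "turn": 0}, {"fingers": 0.085, "translation": [-0.011, -0.332, 0.12], "turn": 0}, {"fingers": 0.085, "translation": [-0.011, -0.332, 0.16], "turn": 0}, {"fingers": 0.085, "translation": [-0.011, -0.332, 0.18], "turn": 0}]}}

```text
t: 2.1
tcp_pos: [0.5101, -0.1519, 0.047]
ee_rot: [[-0.923, -0.385, -0.006], [-0.385, 0.923, 0.003], [0.004, 0.005, -1.0]]
force: [0.2, 0.4, -0.9]
finger_gap: 0.0852
grip_force: 0.0
```

```bash
python3 - <<'E'
from h import *
to(.514,-.1535,.043,112.8)
a=env.camera("side")[160:310,240:440]
cv2.imwrite("pics/s2.png",cv2.resize(cv2.convertScaleAbs(a[:,:,::-1],alpha=1.2),(800,600),interpolation=cv2.INTER_CUBIC))
E
```

```text
t 2.1 tcp [ 0.5101 -0.1519  0.047 ] head 112.67 F [ 0.2  0.4 -0.9] gap 0.0852 q [ -25.   13.  109.    0.   59. -138.]
tool shift [-0.003  -0.003   0.0039] turn -0.017
```

View pics/s2.png

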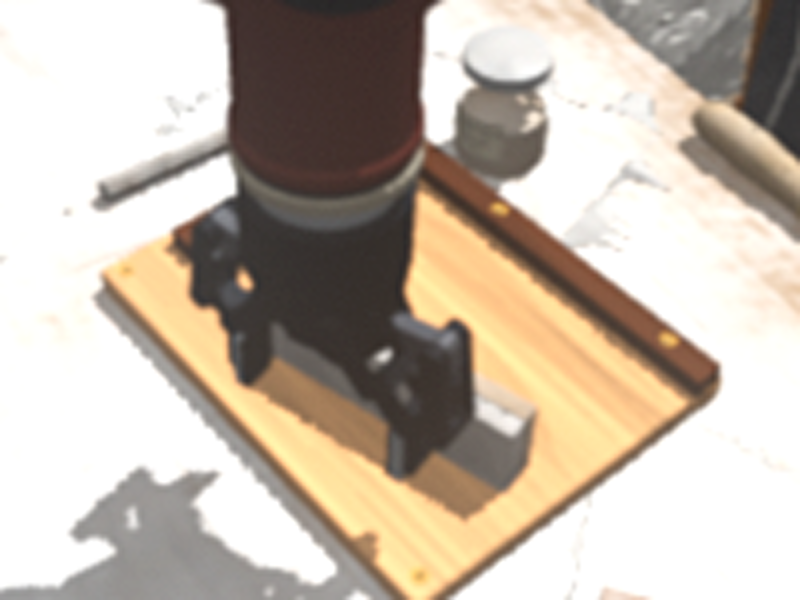

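The side view shows the open fingers standing in front of the grey face, with tips near (250,380) and (400,475) in the crop. I'll check the true tip height.

```bash
python3 - <<'E'
from h import *
o=env.get_obs(); R=np.array(o["ee_rot"]);t=np.array(o["tcp_pos"])
for dz in (0,-.013):
  for y in (.0425,.057,-.0425,-.057):
    P=[t+R@[x,y,dz] for x in (-.011,.011)]
    print(dz,y,((proj(P,"side")-[240,160])*4+1.5).round(0).tolist())
to(.514,-.1535,.04,112.8)
E
```

```text
0 0.0425 [[269.0, 387.0], [242.0, 414.0]]
0 0.057 [[248.0, 373.0], [220.0, 400.0]]
0 -0.0425 [[406.0, 471.0], [380.0, 501.0]]
0 -0.057 [[431.0, 486.0], [405.0, 517.0]]
-0.013 0.0425 [[269.0, 370.0], [241.0, 398.0]]
-0.013 0.057 [[247.0, 357.0], [219.0, 384.0]]
-0.013 -0.0425 [[407.0, 455.0], [380.0, 485.0]]
-0.013 -0.057 [[432.0, 470.0], [406.0, 501.0]]
t 2.15 tcp [ 0.5085 -0.1508  0.0447] head 112.69 F [-2.7  2.  -1.9] gap 0.0848 q [ -25.   13.  109.    0.   59. -138.]
tool shift [-0.0041 -0.0046  0.0046] turn -0.013
```

Emit:
{"method": "send_rows", "body": {"increments": [{"fingers": 0.085, "translation": [0, 0, 0.004], "turn": 0}, {"fingers": 0.085, "translation": [0, 0, 0.008], "turn": 0}, {"fingers": 0.085, "translation": [-0.004, 0, 0.009], "turn": 0}, {"fingers": 0.085, "translation": [-0.008, 0, 0.009], "turn": 0}, {"fingers": 0.085, "translation": [-0.012, 0, 0.009], "turn": 0}, {"fingers": 0.085, "translation": [-0.016, 0, 0.009], "turn": 0}, {"fingers": 0.085, "translation": [-0.019, 0, 0.009], "turn": 0}, {"fingers": 0.085, "translation": [-0.022, 0, 0.009], "turn": 0}, {"fingers": 0.085, "translation": [-0.022, 0, 0.009], "turn": 0}]}}

```text
t: 3.05
tcp_pos: [0.5335, -0.1435, 0.0424]
ee_rot: [[-0.922, -0.387, 0.0], [-0.387, 0.922, -0.0], [-0.0, -0.0, -1.0]]
force: [0.6, 1.1, -0.3]
finger_gap: 0.085
grip_force: 0.0
```

Emit:
{"method": "send_rows", "body": {"increments": [{"fingers": 0.085, "translation": [-0.003, 0, 0], "turn": 0}, {"fingers": 0.085, "translation": [-0.006, 0, 0], "turn": 0}, {"fingers": 0.085, "translation": [-0.008, 0, 0], "turn": 0}, {"fingers": 0.085, "translation": [-0.01, 0, 0], "turn": 0}, {"fingers": 0.085, "translation": [-0.012, 0, 0], "turn": 0}, {"fingers": 0.085, "translation": [-0.014, 0, 0], "turn": 0}, {"fingers": 0.085, "translation": [-0.016, 0, 0], "turn": 0}, {"fingers": 0.085, "translation": [-0.018, 0, 0], "turn": 0}]}}

```text
t: 3.85
tcp_pos: [0.55, -0.1366, 0.0424]
ee_rot: [[-0.922, -0.387, 0.0], [-0.387, 0.922, -0.0], [-0.0, -0.0, -1.0]]
force: [-1.0, -0.3, 0.6]
finger_gap: 0.0851
grip_force: 0.5
```

Emit:
{"method": "send_rows", "body": {"increments": [{"fingers": 0.085, "translation": [-0.002, 0, 0], "turn": 0}, {"fingers": 0.085, "translation": [-0.004, 0, 0], "turn": 0}, {"fingers": 0.085, "translation": [-0.006, 0, 0], "turn": 0}, {"fingers": 0.085, "translation": [-0.008, 0, 0], "turn": 0}, {"fingers": 0.085, "translation": [-0.01, 0, 0], "turn": 0}, {"fingers": 0.085, "translation": [-0.012, 0, 0], "turn": 0}, {"fingers": 0.085, "translation": [-0.014, 0, 0], "turn": 0}]}}

```text
t: 4.55
tcp_pos: [0.5628, -0.1312, 0.0423]
ee_rot: [[-0.922, -0.387, -0.0], [-0.387, 0.922, 0.0], [0.0, 0.0, -1.0]]
force: [-0.7, 0.7, 0.2]
finger_gap: 0.0853
grip_force: 0.0
```

```bash
python3 - <<'E'
from h import *
to(.514,-.1535,.04,112.8)
a=env.camera("side")[160:310,240:440]
cv2.imwrite("pics/s3.png",cv2.resize(cv2.convertScaleAbs(a[:,:,::-1],alpha=1.2),(800,600),interpolation=cv2.INTER_CUBIC))
E
```

```text
t 4.55 tcp [ 0.5628 -0.1312  0.0423] head 112.77 F [-0.7  0.7  0.2] gap 0.0853 q [ -21.   18.  103.    0.   59. -134.]
tool shift [ 0.0536 -0.0017  0.0023] turn -0.003
```

View pics/s3.png

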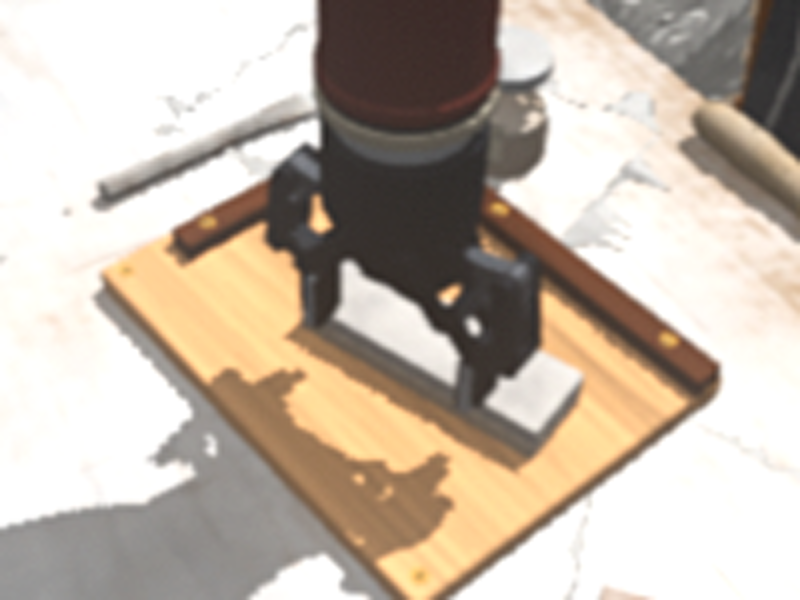

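The stone now lies flat with its grey face up. Its right top corners are near (540,440) and (582,375) in the crop, and the fingers hang above it.

```bash
python3 - <<'E'
from h import *
c,s=np.cos(BO[2]),np.sin(BO[2]);M=np.array([[c,-s],[s,c]])
S=lift((np.array([(537,438),(582,375)])-1.5)/4+[240,160],.042,"side")[:,:2]; print(S,(S-BO[:2])@M, np.linalg.norm(S[0]-S[1]))
T=W(BO,np.array([[-.078,-.036,0]]))[0]; print(T)
to(T[0],T[1],.09,98.8)
E
```

```text
[[ 0.60230087 -0.20051388]
 [ 0.64593351 -0.17982765]] [[-0.0119233  -0.11716689]
 [ 0.03435559 -0.10338319]] 0.0482879556984237
[ 0.5246091  -0.13038413  0.        ]
t 4.6 tcp [ 0.563  -0.1311  0.0424] head 112.77 F [-0.1 -0.   0.7] gap 0.0854 q [ -21.   18.  103.    0.   59. -134.]
tool shift [ 0.0351  0.0155 -0.0477] turn 1.747
```

Emit:
{"method": "send_rows", "body": {"increments": [{"fingers": 0.085, "translation": [0, 0, -0.015], "turn": 0}, {"fingers": 0.085, "translation": [0.005, 0.003, -0.03], "turn": 0.2}, {"fingers": 0.085, "translation": [0.015, 0.007, -0.03], "turn": 0.6}, {"fingers": 0.085, "translation": [0.025, 0.011, -0.03], "turn": 1.1}, {"fingers": 0.085, "translation": [0.035, 0.0155, -0.02], "turn": 1.6}, {"fingers": 0.085, "translation": [0.035, 0.0155, 0.0], "turn": 1.75}, {"fingers": 0.085, "translation": [0.035, 0.0155, 0.015], "turn": 1.75}, {"fingers": 0.085, "translation": [0.035, 0.0155, 0.025], "turn": 1.75}, {"fingers": 0.085, "translation": [0.035, 0.0155, 0.028], "turn": 1.75}, {"fingers": 0.085, "translation": [0.035, 0.0155, 0.028], "turn": 1.75}]}}

```text
t: 5.6
tcp_pos: [0.5243, -0.1304, 0.014]
ee_rot: [[-0.988, -0.153, -0.001], [-0.153, 0.988, 0.0], [0.001, 0.0, -1.0]]
force: [-0.5, -0.2, 0.4]
finger_gap: 0.0848
grip_force: 0.0
```

Emit:
{"method": "send_rows", "body": {"increments": [{"fingers": 0.085, "translation": [-0.006, 0, 0], "turn": 0}, {"fingers": 0.085, "translation": [-0.012, 0, 0], "turn": 0}, {"fingers": 0.085, "translation": [-0.017, 0, 0], "turn": 0}, {"fingers": 0.085, "translation": [-0.022, 0, 0], "turn": 0}, {"fingers": 0.085, "translation": [-0.026, 0, 0], "turn": 0}, {"fingers": 0.085, "translation": [-0.03, 0, 0], "turn": 0}, {"fingers": 0.085, "translation": [-0.034, 0, 0], "turn": 0}, {"fingers": 0.085, "translation": [-0.038, 0, 0], "turn": 0}, {"fingers": 0.085, "translation": [-0.042, 0, 0], "turn": 0}, {"fingers": 0.085, "translation": [-0.046, 0, 0], "turn": 0}]}}

```text
t: 6.6
tcp_pos: [0.57, -0.1234, 0.0142]
ee_rot: [[-0.988, -0.152, -0.0], [-0.152, 0.988, 0.0], [0.0, 0.0, -1.0]]
force: [-1.9, 0.7, -0.9]
finger_gap: 0.0851
grip_force: 0.6
```

Emit:
{"method": "send_rows", "body": {"increments": [{"fingers": 0.085, "translation": [-0.004, 0, 0], "turn": 0}, {"fingers": 0.085, "translation": [-0.008, 0, 0], "turn": 0}, {"fingers": 0.085, "translation": [-0.012, 0, 0], "turn": 0}, {"fingers": 0.085, "translation": [-0.016, 0, 0], "turn": 0}, {"fingers": 0.085, "translation": [-0.02, 0, 0], "turn": 0}, {"fingers": 0.085, "translation": [-0.024, 0, 0], "turn": 0}, {"fingers": 0.085, "translation": [-0.028, 0, 0], "turn": 0}, {"fingers": 0.085, "translation": [-0.032, 0, 0], "turn": 0}, {"fingers": 0.085, "translation": [-0.036, 0, 0], "turn": 0}]}}

```text
t: 7.5
tcp_pos: [0.6057, -0.118, 0.0142]
ee_rot: [[-0.988, -0.152, -0.0], [-0.152, 0.988, 0.0], [0.0, 0.0, -1.0]]
force: [-1.5, 1.0, -0.5]
finger_gap: 0.0849
grip_force: 0.9
```

```bash
python3 - <<'E'
from h import *
T=W(BO,np.array([[.026,-.036,0]]))[0]; to(T[0],T[1],.014,98.8)
a=env.camera("side")[160:310,240:440]
cv2.imwrite("pics/s4.png",cv2.resize(cv2.convertScaleAbs(a[:,:,::-1],alpha=1.2),(800,600),interpolation=cv2.INTER_CUBIC))
E
```

```text
t 7.5 tcp [ 0.6057 -0.118   0.0142] head 98.77 F [-1.5  1.  -0.5] gap 0.0849 q [ -18.   25.   97.    0.   58. -117.]
tool shift [-0.022   0.0001  0.0002] turn -0.004
```

View pics/s4.png

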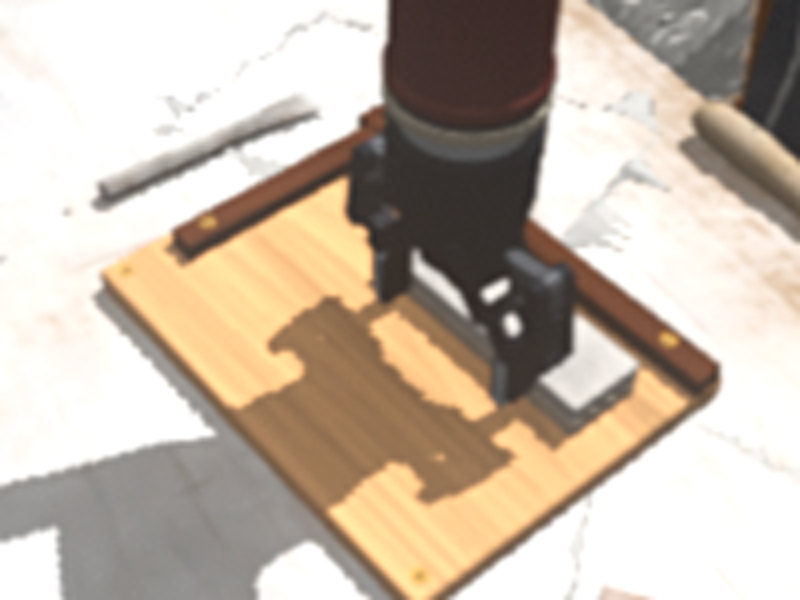

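The stone is square to the long strip, its right corners at (575,412) and (637,368) in the crop, with the fingers on its long side. About 20 mm remains to the strip.

Emit:
{"method": "send_rows", "body": {"increments": [{"fingers": 0.085, "translation": [-0.003, 0, 0], "turn": 0}, {"fingers": 0.085, "translation": [-0.006, 0, 0], "turn": 0}, {"fingers": 0.085, "translation": [-0.009, 0, 0], "turn": 0}, {"fingers": 0.085, "translation": [-0.011, 0, 0], "turn": 0}, {"fingers": 0.085, "translation": [-0.013, 0, 0], "turn": 0}, {"fingers": 0.085, "translation": [-0.015, 0, 0], "turn": 0}, {"fingers": 0.085, "translation": [-0.0165, 0, 0], "turn": 0}, {"fingers": 0.085, "translation": [-0.018, 0, 0], "turn": 0}]}}

```text
t: 8.35
tcp_pos: [0.6232, -0.1153, 0.0144]
ee_rot: [[-0.988, -0.152, -0.0], [-0.152, 0.988, -0.0], [0.0, -0.0, -1.0]]
force: [-4.4, -0.9, 3.3]
finger_gap: 0.0852
grip_force: 1.9
```

Emit:
{"method": "send_rows", "body": {"increments": [{"fingers": 0.085, "translation": [-0.001, 0, 0], "turn": 0}, {"fingers": 0.085, "translation": [-0.002, 0, 0], "turn": 0}]}}

```text
t: 8.55
tcp_pos: [0.6252, -0.115, 0.0144]
ee_rot: [[-0.988, -0.152, -0.0], [-0.152, 0.988, -0.0], [0.0, -0.0, -1.0]]
force: [-4.3, -0.5, 3.3]
finger_gap: 0.0852
grip_force: 2.1
```

Emit:
{"method": "send_rows", "body": {"increments": [{"fingers": 0.085, "translation": [-0.001, 0, 0], "turn": 0}, {"fingers": 0.085, "translation": [-0.002, 0, 0], "turn": 0}]}}

```text
t: 8.75
tcp_pos: [0.6269, -0.1147, 0.0143]
ee_rot: [[-0.988, -0.152, -0.001], [-0.152, 0.988, -0.0], [0.001, 0.0, -1.0]]
force: [-7.4, -1.7, 5.3]
finger_gap: 0.0854
grip_force: 4.1
```

Emit:
{"method": "send_rows", "body": {"increments": [{"fingers": 0.085, "translation": [-0.001, 0, 0], "turn": 0}, {"fingers": 0.085, "translation": [-0.002, 0, 0], "turn": 0}]}}

```text
t: 8.95
tcp_pos: [0.6269, -0.1146, 0.0142]
ee_rot: [[-0.988, -0.152, -0.005], [-0.152, 0.988, 0.0], [0.005, 0.001, -1.0]]
force: [-16.8, -1.6, 12.1]
finger_gap: 0.0851
grip_force: 8.2
```

The stone is on the long strip: motion stopped at 17 N with the tool at board x 25.5 mm, as predicted. Next I'll back off, close the fingers and go to the right end.

```bash
python3 - <<'E'
from h import *
c,s=np.cos(BO[2]),np.sin(BO[2]);M=np.array([[c,-s],[s,c]])
b=lambda P:((P[:,:2]-BO[:2])@M).round(4).tolist()
print("end then",b(lift((np.array([(575,412),(637,368)])-1.5)/4+[240,160],.042,"side")))
print("wedge",b(lift([[461,192],[450,203],[472,183]],.014,"top")))
T=W(BO,np.array([[.060,-.15,0]]))[0]; print(T); to(T[0],T[1],.1,98.8)
E
```

```text
end then [[0.0143, -0.1178], [0.0597, -0.1181]]
wedge [[-0.0203, -0.2113], [-0.0411, -0.182], [-0.0039, -0.2398]]
[ 0.67839303 -0.22198381  0.        ]
t 8.95 tcp [ 0.6269 -0.1146  0.0142] head 98.74 F [-16.8  -1.6  12.1] gap 0.0851 q [ -17.   28.   93.   -0.   59. -116.]
tool shift [-0.0341 -0.1138 -0.086 ] turn -0.007
```

Emit:
{"method": "send_rows", "body": {"increments": [{"fingers": 0.085, "translation": [0.01, 0, 0], "turn": 0}, {"fingers": 0.085, "translation": [0.015, 0, -0.02], "turn": 0}, {"fingers": 0.05, "translation": [0.015, -0.01, -0.06], "turn": 0}, {"fingers": 0.0, "translation": [0.005, -0.04, -0.075], "turn": 0}, {"fingers": 0.0, "translation": [-0.015, -0.075, -0.075], "turn": 0}, {"fingers": 0.0, "translation": [-0.03, -0.105, -0.075], "turn": 0}, {"fingers": 0.0, "translation": [-0.032, -0.114, -0.07], "turn": 0}, {"fingers": 0.0, "translation": [-0.032, -0.114, -0.045], "turn": 0}, {"fingers": 0.0, "translation": [-0.032, -0.114, -0.02], "turn": 0}, {"fingers": 0.0, "translation": [-0.032, -0.114, -0.012], "turn": 0}]}}

```text
t: 9.95
tcp_pos: [0.6755, -0.2205, 0.022]
ee_rot: [[-0.988, -0.153, -0.005], [-0.153, 0.988, 0.003], [0.005, 0.004, -1.0]]
force: [-0.6, 0.6, -0.3]
finger_gap: -0.0
grip_force: 0.0
```

```bash
python3 - <<'E'
from h import *
T=W(BO,np.array([[.060,-.055,0]]))[0]; to(T[0],T[1],.025,98.8)
a=env.camera("side")[160:310,240:440]
cv2.imwrite("pics/s5.png",cv2.resize(cv2.convertScaleAbs(a[:,:,::-1],alpha=1.2),(800,600),interpolation=cv2.INTER_CUBIC))
E
```

```text
t 9.95 tcp [ 0.6755 -0.2205  0.022 ] head 98.77 F [-0.6  0.6 -0.3] gap -0.0 q [ -24.   36.   81.    0.   64. -123.]
tool shift [-0.0026  0.0931 -0.0027] turn -0.004
```

View pics/s5.png

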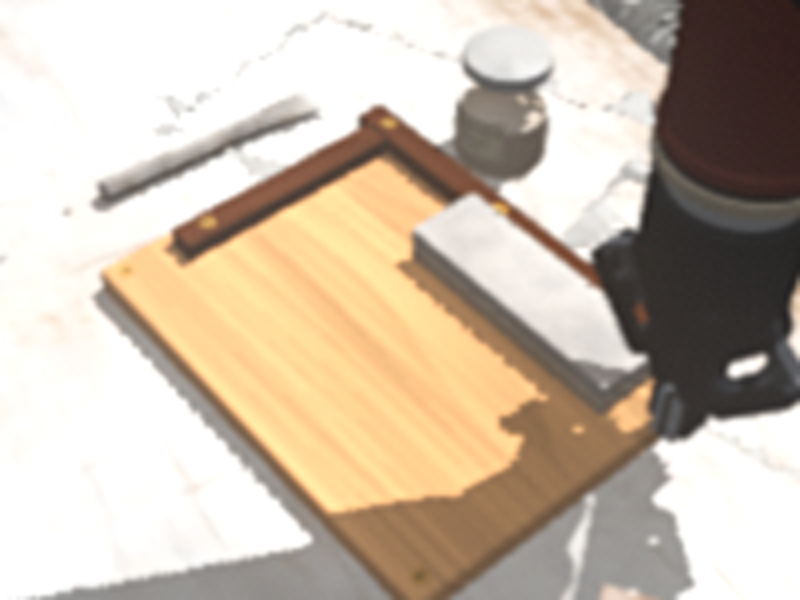

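The stone lies flat along the long strip, left end near (415,230)–(475,195) and right end near (600,405) in the crop. The closed fingers are just beyond its right end, so I'll push along +y.

Emit:
{"method": "send_rows", "body": {"increments": [{"fingers": 0.0, "translation": [0, 0, 0], "turn": 0}, {"fingers": 0.0, "translation": [0, 0.005, 0], "turn": 0}, {"fingers": 0.0, "translation": [0, 0.01, 0], "turn": 0}, {"fingers": 0.0, "translation": [0, 0.014, 0], "turn": 0}, {"fingers": 0.0, "translation": [0, 0.018, 0], "turn": 0}, {"fingers": 0.0, "translation": [0, 0.022, 0], "turn": 0}, {"fingers": 0.0, "translation": [0, 0.026, 0], "turn": 0}, {"fingers": 0.0, "translation": [0, 0.03, 0], "turn": 0}, {"fingers": 0.0, "translation": [0, 0.034, 0], "turn": 0}, {"fingers": 0.0, "translation": [0, 0.038, 0], "turn": 0}]}}

```text
t: 11.0
tcp_pos: [0.6728, -0.185, 0.027]
ee_rot: [[-0.988, -0.152, 0.001], [-0.152, 0.988, -0.001], [-0.001, -0.001, -1.0]]
force: [0.6, -4.3, 3.8]
finger_gap: 0.0001
grip_force: 2.4
```

Emit:
{"method": "send_rows", "body": {"increments": [{"fingers": 0.0, "translation": [0, 0.004, 0], "turn": 0}, {"fingers": 0.0, "translation": [0, 0.008, 0], "turn": 0}, {"fingers": 0.0, "translation": [0, 0.012, 0], "turn": 0}, {"fingers": 0.0, "translation": [0, 0.016, 0], "turn": 0}, {"fingers": 0.0, "translation": [0, 0.02, 0], "turn": 0}, {"fingers": 0.0, "translation": [0, 0.024, 0], "turn": 0}, {"fingers": 0.0, "translation": [0, 0.028, 0], "turn": 0}, {"fingers": 0.0, "translation": [0, 0.032, 0], "turn": 0}, {"fingers": 0.0, "translation": [0, 0.036, 0], "turn": 0}]}}

```text
t: 11.9
tcp_pos: [0.6667, -0.1486, 0.0262]
ee_rot: [[-0.988, -0.153, -0.0], [-0.153, 0.988, 0.0], [0.0, 0.0, -1.0]]
force: [0.6, -3.5, 3.1]
finger_gap: -0.0003
grip_force: 2.0
```

```bash
python3 - <<'E'
from h import *
T=W(BO,np.array([[.060,-.055,0]]))[0]; to(T[0],T[1],.025,98.8)
E
```

```text
t 11.9 tcp [ 0.6667 -0.1486  0.0262] head 98.77 F [ 0.6 -3.5  3.1] gap -0.0003 q [ -19.   32.   86.   -0.   62. -118.]
tool shift [-0.0003  0.0207  0.0012] turn -0.004
```

Emit:
{"method": "send_rows", "body": {"increments": [{"fingers": 0.0, "translation": [0, 0.003, 0], "turn": 0}, {"fingers": 0.0, "translation": [0, 0.006, 0], "turn": 0}, {"fingers": 0.0, "translation": [0, 0.008, 0], "turn": 0}, {"fingers": 0.0, "translation": [0, 0.01, 0], "turn": 0}, {"fingers": 0.0, "translation": [0, 0.012, 0], "turn": 0}, {"fingers": 0.0, "translation": [0, 0.0135, 0], "turn": 0}, {"fingers": 0.0, "translation": [0, 0.015, 0], "turn": 0}]}}

```text
t: 12.6
tcp_pos: [0.6645, -0.1341, 0.0263]
ee_rot: [[-0.988, -0.152, -0.0], [-0.152, 0.988, -0.0], [0.0, 0.0, -1.0]]
force: [0.7, -4.3, 2.0]
finger_gap: 0.0002
grip_force: 1.9
```

Emit:
{"method": "send_rows", "body": {"increments": [{"fingers": 0.0, "translation": [0, 0.001, 0], "turn": 0}, {"fingers": 0.0, "translation": [0, 0.002, 0], "turn": 0}]}}

```text
t: 12.8
tcp_pos: [0.6641, -0.1321, 0.0262]
ee_rot: [[-0.988, -0.152, -0.0], [-0.152, 0.988, 0.0], [0.0, 0.0, -1.0]]
force: [0.4, -2.4, 1.6]
finger_gap: 0.0003
grip_force: 1.8
```

Emit:
{"method": "send_rows", "body": {"increments": [{"fingers": 0.0, "translation": [0, 0.001, 0], "turn": 0}, {"fingers": 0.0, "translation": [0, 0.002, 0], "turn": 0}]}}

```text
t: 13.0
tcp_pos: [0.6639, -0.1302, 0.0263]
ee_rot: [[-0.988, -0.152, -0.0], [-0.152, 0.988, 0.0], [0.0, 0.0, -1.0]]
force: [0.5, -3.7, 2.4]
finger_gap: 0.0
grip_force: 1.8
```

Emit:
{"method": "send_rows", "body": {"increments": [{"fingers": 0.0, "translation": [0, 0.001, 0], "turn": 0}, {"fingers": 0.0, "translation": [0, 0.002, 0], "turn": 0}]}}

```text
t: 13.2
tcp_pos: [0.6636, -0.1281, 0.0263]
ee_rot: [[-0.988, -0.152, -0.0], [-0.152, 0.988, 0.0], [0.0, 0.0, -1.0]]
force: [0.7, -3.0, 2.2]
finger_gap: 0.0003
grip_force: 1.8
```

Emit:
{"method": "send_rows", "body": {"increments": [{"fingers": 0.0, "translation": [0, 0.001, 0], "turn": 0}, {"fingers": 0.0, "translation": [0, 0.002, 0], "turn": 0}]}}

```text
t: 13.4
tcp_pos: [0.6634, -0.1274, 0.0263]
ee_rot: [[-0.988, -0.153, 0.0], [-0.153, 0.988, -0.002], [-0.0, -0.002, -1.0]]
force: [1.9, -9.2, 0.8]
finger_gap: -0.0001
grip_force: 4.8
```

Emit:
{"method": "send_rows", "body": {"increments": [{"fingers": 0.0, "translation": [0, 0.001, 0], "turn": 0}, {"fingers": 0.0, "translation": [0, 0.0015, 0], "turn": 0}]}}

```text
t: 13.6
tcp_pos: [0.6633, -0.1273, 0.0263]
ee_rot: [[-0.988, -0.152, 0.001], [-0.152, 0.988, -0.004], [-0.0, -0.004, -1.0]]
force: [0.9, -12.7, -0.6]
finger_gap: 0.0001
grip_force: 6.4
```

The end meets the short strip: motion stopped at 13 N. I'll back off, lift and check.

Emit:
{"method": "send_rows", "body": {"increments": [{"fingers": 0.0, "translation": [0, -0.008, 0], "turn": 0}, {"fingers": 0.0, "translation": [0, -0.015, 0], "turn": 0}, {"fingers": 0.0, "translation": [0.01, -0.015, -0.03], "turn": 0}, {"fingers": 0.0, "translation": [0.04, -0.015, -0.08], "turn": 0}, {"fingers": 0.0, "translation": [0.09, 0, -0.13], "turn": 0}, {"fingers": 0.04, "translation": [0.14, 0, -0.17], "turn": 0}, {"fingers": 0.085, "translation": [0.18, 0, -0.17], "turn": 0}, {"fingers": 0.085, "translation": [0.22, 0, -0.17], "turn": 0}, {"fingers": 0.085, "translation": [0.24, 0, -0.17], "turn": 0}, {"fingers": 0.085, "translation": [0.24, 0, -0.17], "turn": 0}]}}

```text
t: 14.6
tcp_pos: [0.4224, -0.1608, 0.1961]
ee_rot: [[-0.989, -0.151, -0.001], [-0.151, 0.989, 0.001], [0.001, 0.001, -1.0]]
force: [1.1, 0.4, 0.2]
finger_gap: 0.0724
grip_force: 0.0
```

```bash
python3 - <<'E'
from h import *
b=(env.camera("side")[160:310,240:440])[:,:,::-1]
b=b.copy()
cv2.imwrite("pics/s6.png",cv2.resize(b,(800,600),interpolation=cv2.INTER_CUBIC))
to(.6,-.1,.02,98.8)
E
```

```text
t 14.65 tcp [ 0.4245 -0.1611  0.1964] head 98.68 F [ 0.7 -0.8 -0.2] gap 0.0797 q [ -31.  -10.  114.    0.   76. -129.]
tool shift [-0.1826  0.0338  0.1765] turn -0.016
```

View pics/s6.png

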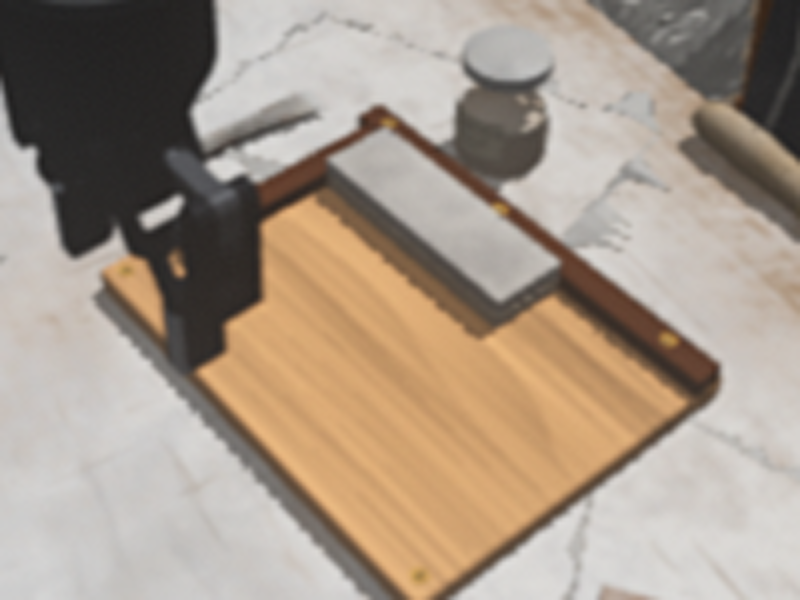

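The stone sits in the corner, near (330,165)–(385,130) at its left end and (500,305)–(560,265) at its right. Time allows one more square push against the long strip to make sure it is snug.

```bash
python3 - <<'E'
from h import *
T=W(BO,np.array([[.003,.033,0]]))[0]; to(T[0],T[1],.015,98.8)
E
```

```text
t 14.65 tcp [ 0.4245 -0.1611  0.1964] head 98.68 F [ 0.7 -0.8 -0.2] gap 0.0797 q [ -31.  -10.  114.    0.   76. -129.]
tool shift [-0.1844  0.0842  0.1815] turn -0.016
```

Emit:
{"method": "send_rows", "body": {"increments": [{"fingers": 0.085, "translation": [-0.035, 0.016, 0.02], "turn": 0}, {"fingers": 0.085, "translation": [-0.07, 0.032, 0.04], "turn": 0}, {"fingers": 0.085, "translation": [-0.105, 0.048, 0.06], "turn": 0}, {"fingers": 0.085, "translation": [-0.14, 0.064, 0.08], "turn": 0}, {"fingers": 0.085, "translation": [-0.17, 0.08, 0.1], "turn": 0}, {"fingers": 0.085, "translation": [-0.184, 0.084, 0.12], "turn": 0}, {"fingers": 0.085, "translation": [-0.184, 0.084, 0.145], "turn": 0}, {"fingers": 0.085, "translation": [-0.184, 0.084, 0.165], "turn": 0}, {"fingers": 0.085, "translation": [-0.184, 0.084, 0.179], "turn": 0}, {"fingers": 0.085, "translation": [-0.184, 0.084, 0.181], "turn": 0}]}}

```text
t: 15.65
tcp_pos: [0.5935, -0.0493, 0.0124]
ee_rot: [[-0.988, -0.153, -0.004], [-0.153, 0.988, 0.001], [0.004, 0.002, -1.0]]
force: [-0.1, 0.6, -0.1]
finger_gap: 0.0854
grip_force: 0.0
```

Emit:
{"method": "send_rows", "body": {"increments": [{"fingers": 0.085, "translation": [0, 0, 0], "turn": 0}, {"fingers": 0.085, "translation": [-0.003, 0, 0], "turn": 0}, {"fingers": 0.085, "translation": [-0.006, 0, 0], "turn": 0}, {"fingers": 0.085, "translation": [-0.009, 0, 0], "turn": 0}, {"fingers": 0.085, "translation": [-0.012, 0, 0], "turn": 0}, {"fingers": 0.085, "translation": [-0.014, 0, 0], "turn": 0}, {"fingers": 0.085, "translation": [-0.016, 0, 0], "turn": 0}]}}

```text
t: 16.35
tcp_pos: [0.611, -0.0478, 0.0154]
ee_rot: [[-0.988, -0.153, 0.0], [-0.153, 0.988, -0.0], [-0.0, -0.0, -1.0]]
force: [-0.5, -0.2, 0.0]
finger_gap: 0.085
grip_force: 0.0
```

```bash
python3 - <<'E'
from h import *
T=W(BO,np.array([[.0255,.033,0]]))[0]; to(T[0],T[1],.0145,98.8)
E
```

```text
t 16.35 tcp [ 0.611  -0.0478  0.0154] head 98.77 F [-0.5 -0.2  0. ] gap 0.085 q [ -12.   25.   97.   -0.   58. -111.]
tool shift [-0.0055  0.0006  0.0009] turn -0.003
```

Emit:
{"method": "send_rows", "body": {"increments": [{"fingers": 0.085, "translation": [-0.001, 0, 0], "turn": 0}, {"fingers": 0.085, "translation": [-0.0025, 0, 0], "turn": 0}, {"fingers": 0.085, "translation": [-0.004, 0, 0], "turn": 0}]}}

```text
t: 16.65
tcp_pos: [0.6147, -0.0472, 0.0152]
ee_rot: [[-0.988, -0.152, -0.0], [-0.152, 0.988, 0.0], [0.0, 0.0, -1.0]]
force: [-0.6, -0.4, -0.9]
finger_gap: 0.085
grip_force: 0.0
```

Emit:
{"method": "send_rows", "body": {"increments": [{"fingers": 0.085, "translation": [-0.001, 0, 0], "turn": 0}, {"fingers": 0.085, "translation": [-0.002, 0, 0], "turn": 0}]}}

```text
t: 16.85
tcp_pos: [0.6162, -0.0471, 0.0152]
ee_rot: [[-0.988, -0.152, -0.001], [-0.152, 0.988, -0.0], [0.001, -0.0, -1.0]]
force: [-4.1, -1.5, 2.1]
finger_gap: 0.0851
grip_force: 2.1
```

Emit:
{"method": "send_rows", "body": {"increments": [{"fingers": 0.085, "translation": [-0.001, 0, 0], "turn": 0}, {"fingers": 0.085, "translation": [-0.0015, 0, 0], "turn": 0}]}}

```text
t: 17.05
tcp_pos: [0.6166, -0.047, 0.0151]
ee_rot: [[-0.988, -0.152, -0.004], [-0.152, 0.988, -0.0], [0.004, 0.0, -1.0]]
force: [-9.1, -2.1, 7.3]
finger_gap: 0.0852
grip_force: 4.7
```

Emit:
{"method": "send_rows", "body": {"increments": [{"fingers": 0.085, "translation": [-0.0005, 0, 0], "turn": 0}, {"fingers": 0.085, "translation": [-0.0005, 0, 0], "turn": 0}]}}

```text
t: 17.25
tcp_pos: [0.6166, -0.047, 0.0151]
ee_rot: [[-0.988, -0.152, -0.005], [-0.152, 0.988, -0.0], [0.005, 0.001, -1.0]]
force: [-9.9, -0.9, 7.2]
finger_gap: 0.0851
grip_force: 5.0
```

It stops at the same board x (25.6 mm), so it is snug. I'll retract and take a last look from above.

Emit:
{"method": "send_rows", "body": {"increments": [{"fingers": 0.085, "translation": [0.006, 0, 0], "turn": 0}, {"fingers": 0.085, "translation": [0.015, 0, 0], "turn": 0}, {"fingers": 0.085, "translation": [0.03, 0, -0.02], "turn": 0}, {"fingers": 0.085, "translation": [0.06, 0, -0.06], "turn": 0}, {"fingers": 0.085, "translation": [0.1, 0, -0.1], "turn": 0}, {"fingers": 0.085, "translation": [0.14, 0, -0.14], "turn": 0}, {"fingers": 0.085, "translation": [0.18, 0, -0.17], "turn": 0}, {"fingers": 0.085, "translation": [0.21, 0, -0.18], "turn": 0}, {"fingers": 0.085, "translation": [0.21, 0, -0.18], "turn": 0}, {"fingers": 0.085, "translation": [0.21, 0, -0.18], "turn": 0}]}}

```text
t: 18.25
tcp_pos: [0.4113, -0.0789, 0.1962]
ee_rot: [[-0.988, -0.151, 0.004], [-0.151, 0.988, -0.001], [-0.004, -0.002, -1.0]]
force: [1.0, 0.3, -0.7]
finger_gap: 0.0851
grip_force: 0.0
```

```bash
python3 - <<'E'
from h import *
a=cv2.convertScaleAbs(env.camera("top")[130:250,290:450,::-1],alpha=1.5)
cv2.imwrite("pics/t7.png",cv2.resize(a,(800,600),interpolation=cv2.INTER_CUBIC)); to(.4,-.1,.2,98.8)
E
```

```text
t 18.3 tcp [ 0.4114 -0.0787  0.1953] head 98.74 F [ 0.2 -0.2  0.1] gap 0.0843 q [ -22.  -15.  119.    0.   76. -120.]
tool shift [ 0.0145 -0.0193 -0.0047] turn -0.007
```

View pics/t7.png

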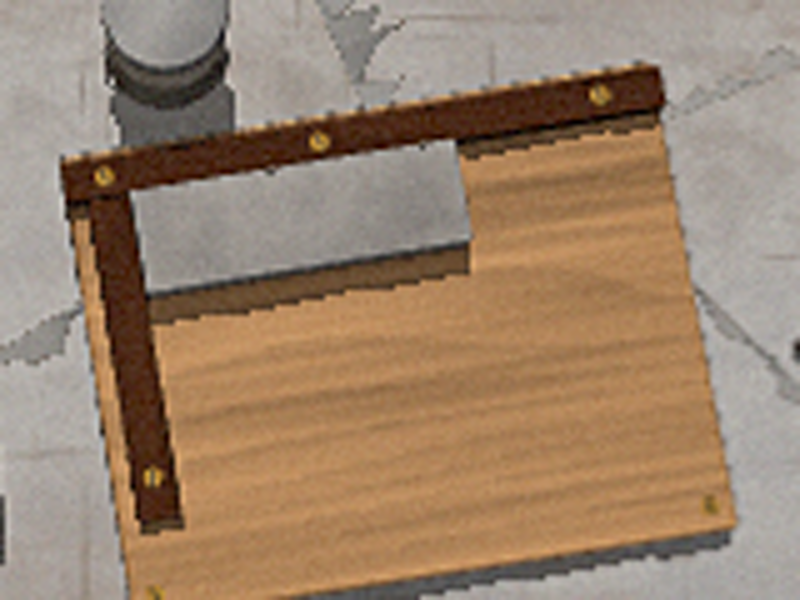

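The top view shows the stone grey face up and flush in the corner, with corners at (135,193), (457,140), (470,240) and (148,292) and no gap to either strip. The arm is clear, so I'm handing in.

```bash
python3 -c "
from rig import env
print(env.finish_job())"
```

```text
the job is handed in; nothing more can be done
None
```

The stone was tipped flat, grey face up, and pushed snug against both strips; the job was handed in at about 18 s, and no verdict was returned.

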